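Load the blow-off block and hold the air lever half down

TASK

Take the two drum-headed glass stoppers out of the wooden rack and drop one into each of the two bores of the aluminium blow-off block, so that their heads sit flush on its top. Then press the black palm pad of the spring-loaded air lever down with your fingertips to half travel, where the lever arm is level, never right down to its stop, and finish while still holding it there: the lever springs up if let go. Leave everything else where it is.

Things in the scene. Friction and masses are not known exactly. Their poses are not given: they have to be found in the camera images.
- stopper_a: Amber glass stopper with a drum head, one of two alike, loose, about 50 g, 75 mm tall: stem 16 mm across and 45 mm long with chamfered foot, above it a cylindrical head 26 mm across and 30 mm tall, flat underneath. Stands upright in one of the rack holes, foot 15 mm above the table, head spanning 60 to 90 mm. Origin: centre of the foot; z up along the stem.
- stopper_b: The second drum-headed amber glass stopper, same shape, also in the rack. Origin: centre of the stem's foot; z up.
- rack: Fixed dark-wood rack, 50 (x) x 200 (y) x 40 mm high, four holes in a row along its y at -75, -25, 25 and 75 mm, 18 mm wide and 25 mm deep; each holds one glass piece and which stands where varies. Origin: centre of its underside; pinch across the row (along its x) to clear the neighbours.
- block: Fixed aluminium blow-off block, 60 (x) x 110 (y) x 60 mm high, with two bores in its top. Stands to the left or right behind the rack, the air valve on the other side. Origin: centre of its underside.
- block_hole0 (a point): Centre of the mouth of the bore at y = -25 mm in the block's frame, at the top face 60 mm above the table. Bore 19 mm in diameter, 52 mm deep, chamfered mouth. A seated stopper hangs by its head on the top face with its foot 45 mm below this point.
- block_hole1 (a point): Centre of the mouth of the other bore, at y = +25 mm in the block's frame; same size.
- valve: Fixed dead-man air valve: steel base plate 180 x 80 mm, aluminium valve body, two grey cheeks 102 mm high carrying the lever's hinge. Origin: on the table, beneath the lever's pad; the lever points along its -x, hinge at x = 100 mm, 90 mm above the table.
- pad (a point): Centre of the top face of the lever's round black pad, 36 mm in diameter, 12 mm thick; 116 mm above the table when the lever is up, 102 mm at half travel (arm level), 88 mm at the stop. It lies 100 mm from the hinge. Moves with the lever.
- lever (a joint): Angle of the spring lever: 0 up (at rest, arm raised by 0.14), 0.14 half travel (arm level), 0.28 down at its stop. Pressing on the pad takes about 5 N to start, about 8 N at half travel and about 11 N at the stop; it springs up again when let go.
- ball_stopper: Bystander: amber glass stopper with a 30 mm ball on top, 75 mm tall, in the rack. Origin: foot. Leave it.
- plain_rod: Bystander: plain amber glass rod without a head, 16 mm in diameter, 110 mm tall (its top 125 mm above the table), in the rack. Origin: foot. Leave it.
- roller: Bystander: upright steel roller, 44 mm in diameter, 45 mm tall, between block and valve. Origin: underside.
- jar: Bystander: closed glass jar, 60 mm in diameter, 75 mm tall. Origin: underside.
- paddle: Bystander: spatula 250 mm long, lying. Origin: underside.
- reamer: Bystander: reamer like a screwdriver, 200 mm long, lying. Origin: underside.
- cork_ring: Bystander: cork ring, 90 mm in diameter, 22 mm high. Origin: underside.
- cup: Bystander: white ceramic cup, 72 mm in diameter, 80 mm tall. Origin: underside.
Mind the look-alikes: they are no part of the job. What is shaped like the stopper_a but purple is not meant.

How it is judged:
By the outcome, as a careful person would: the job done as asked, in the order asked, and still so for the second after the job is handed in, while the arm keeps its last pose, push and grip.
It also fails if it takes over 70 s, if anything falls off the work surface, if the arm or the gripper's body presses on something with over 40 N, if the wrist force passes 120 N, or if a joint passes its speed limit or range.

ROBOT

A 6-joint arm with a two-finger parallel gripper is mounted at the origin on the work surface. World frame = base frame: x ahead of the robot, y to its left, z up, the work surface at z = 0. Lengths are in m, angles in degrees, forces in N, time in s.
With the tool pointing down it reaches from about 0.35 to 0.875 m from the base axis. Payload 4.2 kg.
Tool frame: the origin (TCP) lies on the centre line of the jaws, within the pads' length; the fingertips stand 25 mm ahead of it and the grasp point (between the pads) lies 6 mm ahead of it (finger_overhang is the distance from the TCP to the fingertips, in m); z points along the fingers, y is the line along which they close (so a half turn about z gives the same grasp; the last joint's range is limited). The gripper opens to 87 mm and grips with 3 to 60 N. Pads are 19 mm wide; open, the fingers measure 117 mm over their backs; the gripper's body (75 mm by 190 mm) begins 51 mm behind the grasp point.
Start: joints at [81.967, 22.042, 0.453, 0, -68.411, -14.817], TCP at [0.243, 0.576, 0.212] pointing down, gripper open.
Joint ranges: [-179.83, 179.83], [-69.29, 118.12], [-61.27, 80.66], [-181.25, 117.63], [-171.15, -9.14], [-177.46, 177.46]. Speed limits (degrees/s): [159.86, 159.86, 180, 180, 180, 180].

INTERFACE

Orientations are given as a 3x3 rotation matrix whose columns are the frame's x, y, z axes.
In Python, from station import sense, capture, finish_job, spot_in, tip_of, finger_overhang gives the robot as it stands. The module is installed in compiled form; this text tells all that it offers.
- The arm moves only by the tool servo_tool, never from a script. Its arguments are lists of equal length, an entry for each row: "slide": the shift along the tool's x, y, z in m, a list of three; "spin": the turn about the tool's z in degrees; "grip": the closure, from 0 (fully open) to 1 (shut). A call has exactly 5 rows; each row is the pose to reach, as a shift and turn from the pose commanded when the call began, along the tool's axes at that moment; what a row does not reach only later rows make up. A row lasts 1/12 s, in which the tool goes at most 41.7 mm and 7.16 degrees, less where a joint would pass 70% of its speed; a pose out of reach is approached as far as the arm can. A call with a gripper value outside its range is refused whole. The fingers move at their own pace and stop on an object; the grip force is fixed at half the most. Time passes only in rows, so rows that repeat a pose let the fingers close, or fill a call up. It gives the time, the measured TCP pose, the force, the opening and the grip force at its end, in the units of the state.
- sense(): the state, without advancing time (a new reading comes with each control period).
- capture(name): name is "side" or "top" or "wrist"; returns a dict with "pixels" (400x640x3 uint8, blue, green, red), "depth" (400x640 float32, m along the optical axis (not along the pixel's ray), 0 where there is no reading), "fx", "fy", "cx", "cy" (pixels), "R" (3x3) and "t" (3): a world point X has camera coordinates R X + t; the wrist camera has in their place "hand_eye" (4x4, takes a point from camera to tool coordinates, whose origin is the TCP and whose axes are the flange's). Camera axes: x right, y down, z forward; pixel columns grow to the right and rows downward; lengths in m; the calibration is good to about 2 mm. The wrist camera is an equidistant fisheye: a pixel r from the principal point sees the ray r / f radians off the axis. A picture is of the moment at which its call begins: read the wrist's pose just before it.
- finish_job(): hands the job in; it is judged then, once.
Trained networks look in the newest picture that a camera, given by its name, has taken for a name from the list of things; names that differ only in an ending like _2 or _b are one class to them, and where a whole thing is asked for, a point or a joint stands for the part that bears it (a point fixed in the world has none). Each returns a list of dicts, best first, with "conf" (0 to 1); they miss things now and then, are a little off and sometimes report something else, mostly with a low value. They report only what shows in the picture. A call takes as long as a camera call. They do not tell look-alikes from the thing itself.
- spot_in(thing, camera): "point" ([x, y, z] in m, in world coordinates, good to about 4 mm: the middle of the surface that is visible of it).
- tip_of(thing, camera): "point" ([x, y, z] in m, in world coordinates, good to about 4 mm: a listed point, or the origin of a listed thing).
The state is a dict: "time_s": time; "joints": joint angles; "joint_velocities": joint speeds; "effort": joint torques, N m; "tcp_pos": TCP position; "ee_rot": TCP orientation; "wrist_force": force on the tool from outside, world axes, zero at the start; "moment": the same for the moment, N m; "gripper_width": opening from 0.0 (shut) to 1.0 (fully open); "gripper_force": force on a finger pad.
Only numpy, scipy, OpenCV 4.12 (cv2) and the standard library are available. Lean on these libraries where they do the work, as an engineer would, in place of code of your own. Each camera call takes 0.05 s, during which the arm holds its last target. There are 200 camera calls.

## Working session

There is one attempt and no reset: what is moved stays moved. The work goes in short steps, Python scripts to look and compute and a tool call to move; the robot and the scene stay as the last step left them, time stands still between calls to the robot, and variables do not carry over. Pictures are saved under pics/ and viewed, at most 10 in all, crops included, and the job is handed in when it is done.

Besides the shell and the picture viewer there is one more tool, called as name(argument=value, ...), one argument or row to a line, values as JSON. servo_tool: Moves the arm, as the interface text tells. Its arguments: {"type":"object","properties":{"slide":{"type":"array"},"spin":{"type":"array"},"grip":{"type":"array"}},"required":["slide","spin","grip"]}

```bash
mkdir -p pics; python3 - <<'E'
from station import *
import cv2,numpy as np
s=sense();print(s['time_s'],s['tcp_pos'],np.round(s['ee_rot'],3).tolist(),s['gripper_width'],finger_overhang)
for c in('top','side'):
    p=capture(c);cv2.imwrite(f'pics/{c}0.png',p['pixels']);np.savez(f'{c}0.npz',**p)
    print(c,p['fx'],np.round(p['R'],2).tolist(),np.round(p['t'],3))
    for n in('stopper_a','rack','block','block_hole0','block_hole1','valve','pad','ball_stopper','plain_rod','roller','jar','cup'):
        print(n,[(np.round(d['point'],3).tolist(),round(d['conf'],2)) for d in tip_of(n,c)[:4]])
E
```

```text
0.0 [0.24243951 0.5753769  0.21046695] [[0.921, -0.388, -0.001], [-0.388, -0.921, -0.002], [0.0, 0.002, -1.0]] 0.9969606471752983 0.025
top 422.4547161152627 [[0.0, -1.0, 0.0], [-0.99, -0.0, -0.15], [0.15, -0.0, -0.99]] [-0.017  0.519  1.292]
stopper_a [([0.48, 0.057, 0.0], 0.65), ([0.544, 0.065, 0.003], 0.6), ([0.484, -0.029, 0.015], 0.56), ([0.432, -0.172, 0.016], 0.56)]
rack [([0.459, -0.102, 0.004], 0.68)]
block [([0.644, -0.198, 0.0], 0.76)]
block_hole0 [([0.645, -0.223, 0.061], 0.56), ([0.654, 0.191, 0.118], 0.55)]
block_hole1 [([0.645, -0.223, 0.061], 0.56), ([0.654, 0.191, 0.118], 0.55)]
valve [([0.651, 0.191, -0.002], 0.58)]
pad [([0.657, 0.188, 0.117], 0.55), ([0.462, -0.098, -0.0], 0.52)]
ball_stopper [([0.45, -0.124, 0.015], 0.4)]
plain_rod [([0.466, -0.072, 0.014], 0.58)]
roller [([0.679, -0.007, -0.001], 0.76)]
jar [([0.478, 0.389, 0.002], 0.83), ([0.34, 0.336, -0.001], 0.49)]
cup [([0.619, -0.404, -0.001], 0.86), ([0.648, -0.22, 0.063], 0.56)]
side 384.7262853483883 [[0.75, -0.66, 0.01], [-0.47, -0.54, -0.7], [0.47, 0.52, -0.71]] [-0.381  0.3    0.771]
stopper_a [([0.544, 0.069, -0.002], 0.73), ([0.485, -0.027, 0.016], 0.66), ([0.438, -0.175, 0.018], 0.63), ([0.482, 0.06, -0.002], 0.44)]
rack [([0.46, -0.1, -0.002], 0.72)]
block [([0.642, -0.195, 0.0], 0.71)]
block_hole0 [([0.644, -0.217, 0.062], 0.55)]
block_hole1 [([0.644, -0.217, 0.062], 0.55)]
valve [([0.656, 0.187, 0.002], 0.58), ([0.645, -0.194, 0.001], 0.53)]
pad [([0.653, 0.188, 0.115], 0.77)]
ball_stopper [([0.454, -0.121, 0.017], 0.75)]
plain_rod [([0.47, -0.074, 0.013], 0.57)]
roller [([0.68, -0.004, -0.002], 0.52)]
jar [([0.477, 0.39, 0.001], 0.87)]
cup [([0.617, -0.406, 0.002], 0.79), ([0.452, -0.122, 0.016], 0.43)]
```

View pics/top0.png

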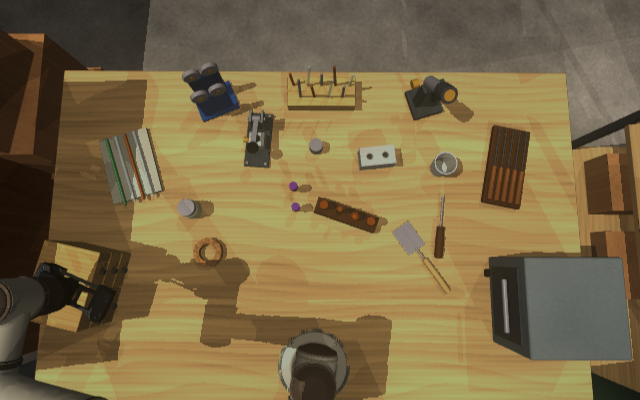

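View pics/side0.png

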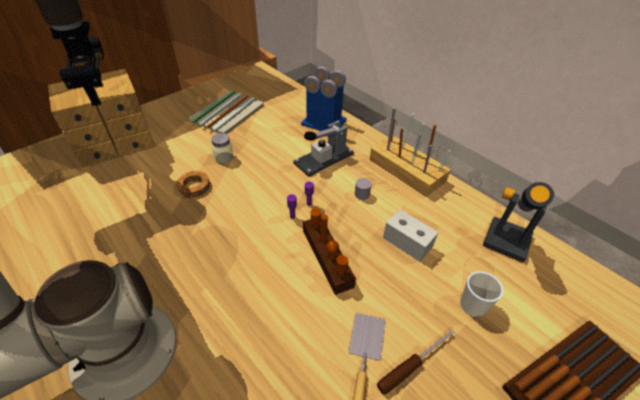

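The top view shows purple look-alikes free-standing at about (293,186) and (296,207). The amber pieces are in the rack, from (324,202) to (371,221). The block is at (377,156), and the valve pad is near (253,146). Next I'll enlarge the rack and refine positions from depth.

```bash
python3 - <<'E'
import cv2,numpy as np
s=dict(np.load('side0.npz'))
cv2.imwrite('pics/crop.png',cv2.resize(s['pixels'][170:300,270:450],None,fx=4,fy=4,interpolation=cv2.INTER_CUBIC))
for c in('top','side'):
    p=dict(np.load(c+'0.npz'));v,u=np.mgrid[:400,:640];d=p['depth']
    X=np.stack([(u-p['cx'])/p['fx']*d,(v-p['cy'])/p['fy']*d,d],-1)
    W=(X-p['t'])@p['R']; W=W[d>0]
    def sel(x,y,r,z0,z1):
        return W[(np.hypot(W[:,0]-x,W[:,1]-y)<r)&(W[:,2]>z0)&(W[:,2]<z1)]
    B=sel(.643,-.196,.085,.053,.068);print(c,'block',len(B),B[:,2].mean(),cv2.minAreaRect(B[:,:2].astype(np.float32)*1000))
    for n,x,y,z in(('A',.485,-.028,.09),('rod',.468,-.073,.125),('ball',.452,-.122,.09),('B',.435,-.174,.09)):
        q=sel(x,y,.024,z-.008,z+.008)
        if len(q):print(n,len(q),cv2.minEnclosingCircle(q[:,:2].astype(np.float32)*1000),np.median(q,0).round(4))
    q=sel(.655,.188,.035,.105,.13);print('pad',len(q),np.median(q,0).round(4),cv2.minAreaRect(q[:,:2].astype(np.float32)*1000))
    q=sel(.66,.19,.14,.003,.02);print('base',len(q),cv2.minAreaRect(q[:,:2].astype(np.float32)*1000))
E
```

```text
top block 611 0.05913113634059467 ((642.1360473632812, -196.49778747558594), (60.86567306518555, 111.04078674316406), 5.810283660888672)
A 58 ((481.89630126953125, -26.929603576660156), 12.572040557861328) [ 0.4816 -0.0271  0.0901]
rod 22 ((465.9658203125, -74.2242431640625), 7.474236011505127) [ 0.4654 -0.075   0.1245]
ball 56 ((448.9327087402344, -120.83138275146484), 13.894128799438477) [ 0.4486 -0.1216  0.0857]
B 58 ((433.4375915527344, -168.37831115722656), 12.519320487976074) [ 0.4334 -0.168   0.0889]
pad 132 [0.6535 0.1884 0.115 ] ((661.6581420898438, 191.1498260498047), (53.49021911621094, 34.16964340209961), 11.734625816345215)
base 1300 ((660.723876953125, 191.40774536132812), (272.2010192871094, 276.02252197265625), 64.30122375488281)
side block 904 0.05950832542086351 ((643.4346923828125, -198.67091369628906), (66.38638305664062, 110.1758041381836), 6.729423522949219)
A 87 ((482.3746337890625, -30.557998657226562), 12.680923461914062) [ 0.481  -0.0326  0.0892]
rod 41 ((465.25128173828125, -77.50556945800781), 7.6312575340271) [ 0.4646 -0.0788  0.1238]
ball 84 ((448.939208984375, -124.96308898925781), 13.86369800567627) [ 0.4479 -0.1266  0.0864]
B 116 ((433.0436706542969, -171.62103271484375), 12.591095924377441) [ 0.432  -0.1733  0.0896]
pad 110 [0.6507 0.1819 0.1147] ((658.4072265625, 187.46351623535156), (47.44070053100586, 34.085609436035156), 15.217844009399414)
base 772 ((662.2623291015625, 178.86041259765625), (251.61471557617188, 236.38510131835938), 44.6076545715332)
```

View pics/crop.png

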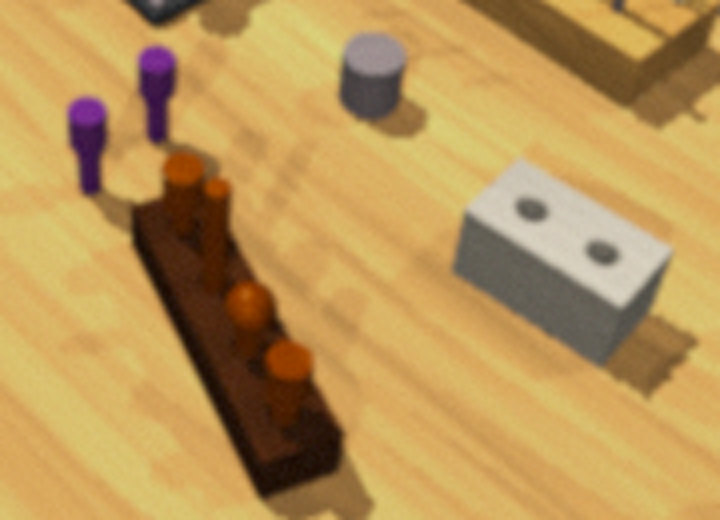

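The crop, left to right along the rack, shows:
- an amber drum head at crop (184,168)
- a headless rod at (215,187)
- a ball head at (250,300)
- an amber drum head at (290,360)

The two amber flat drum heads at the rack ends fit stopper_a and stopper_b. The purple ones at (88,110) and (157,60) are decoys. Next I'll set up a move planner and go to a viewpoint.

```bash
cat >h.py <<'E'
from station import *
import numpy as np
from scipy.spatial.transform import Rotation as Ro
def plan(*legs,start=None):
    """legs: (xyz, heading deg of tool x, calls). Prints final slide/spin of each call (tool taken as pointing down)."""
    s=sense();R=s['ee_rot'] if start is None else None
    p=np.array(s['tcp_pos']);h=np.degrees(np.arctan2(R[1][0],R[0][0]))
    print('t',round(s['time_s'],2),'at',p.round(4),'head',round(h,2),'F',np.round(s['wrist_force'],1),'w',round(s['gripper_width'],3),'gf',round(s['gripper_force'],1))
    for q,g,n in legs:
        q=np.array(q);d=(q-p)/n;dh=(g-h)/n
        for i in range(n):
            a=np.radians(h);A=np.array([[np.cos(a),np.sin(a),0],[np.sin(a),-np.cos(a),0],[0,0,-1]])
            print('slide',(A.T@d).round(4).tolist(),'spin',round(-dh,2));p=p+d;h+=dh
E
python3 -c "
from h import *
plan(((.54,-.11,.30),-97,4))
c=capture('wrist');print(np.round(c['hand_eye'],3),c['fx'],c['cx'],c['cy'])"
```

```text
t 1.3 at [0.2427 0.576  0.2116] head -22.85 F [-0.3 -0.5 -0.5] w 0.999 gf 0.0
slide [0.1351, 0.1292, -0.0221] spin 18.54
slide [0.1691, 0.0795, -0.0221] spin 18.54
slide [0.1856, 0.0216, -0.0221] spin 18.54
slide [0.1829, -0.0385, -0.0221] spin 18.54
[[-0.    -0.963 -0.27   0.073]
 [ 1.    -0.    -0.001  0.   ]
 [ 0.001 -0.27   0.963 -0.173]
 [ 0.     0.     0.     1.   ]] 309.70691628693146 321.72033440978197 201.69556941348134
```

servo_tool(
  slide=[
    [0.027, 0.026, -0.004],
    [0.054, 0.052, -0.009],
    [0.081, 0.078, -0.013],
    [0.108, 0.103, -0.018],
    [0.135, 0.129, -0.022],
  ],
  spin=[3.7, 7.4, 11.1, 14.8, 18.5],
  grip=[0.3, 0.45, 0.45, 0.45, 0.45],
)

```text
time_s: 1.77
tcp_pos: [0.3174, 0.4032, 0.234]
ee_rot: [[0.749, -0.663, 0.0], [-0.663, -0.749, 0.001], [0.0, -0.001, -1.0]]
wrist_force: [0.2, 0.2, 0.4]
gripper_width: 0.706
gripper_force: 0.0
```

servo_tool(
  slide=[
    [0.034, 0.016, -0.004],
    [0.068, 0.032, -0.009],
    [0.101, 0.048, -0.013],
    [0.135, 0.064, -0.018],
    [0.169, 0.08, -0.022],
  ],
  spin=[3.7, 7.4, 11.1, 14.8, 18.5],
  grip=[0.45, 0.45, 0.45, 0.45, 0.45],
)

```text
time_s: 2.18
tcp_pos: [0.3914, 0.2313, 0.2563]
ee_rot: [[0.5, -0.866, 0.001], [-0.866, -0.5, 0.001], [-0.0, -0.001, -1.0]]
wrist_force: [1.3, -0.5, -0.1]
gripper_width: 0.551
gripper_force: 0.0
```

servo_tool(
  slide=[
    [0.037, 0.004, -0.004],
    [0.074, 0.009, -0.009],
    [0.111, 0.013, -0.013],
    [0.148, 0.017, -0.018],
    [0.186, 0.022, -0.022],
  ],
  spin=[3.7, 7.4, 11.1, 14.8, 18.5],
  grip=[0.45, 0.45, 0.45, 0.45, 0.45],
)

```text
time_s: 2.6
tcp_pos: [0.4659, 0.0593, 0.2784]
ee_rot: [[0.199, -0.98, 0.001], [-0.98, -0.199, 0.001], [-0.0, -0.001, -1.0]]
wrist_force: [0.6, 0.4, -0.8]
gripper_width: 0.549
gripper_force: 0.0
```

servo_tool(
  slide=[
    [0.037, -0.008, -0.004],
    [0.074, -0.016, -0.009],
    [0.111, -0.023, -0.013],
    [0.148, -0.031, -0.018],
    [0.183, -0.039, -0.022],
  ],
  spin=[3.7, 7.4, 11.1, 14.8, 18.5],
  grip=[0.45, 0.45, 0.45, 0.45, 0.45],
)

```text
time_s: 3.02
tcp_pos: [0.541, -0.1125, 0.3002]
ee_rot: [[-0.123, -0.992, 0.001], [-0.992, 0.123, -0.0], [-0.0, -0.001, -1.0]]
wrist_force: [2.4, 1.1, 0.4]
gripper_width: 0.547
gripper_force: 0.0
```

servo_tool(
  slide=[
    [0, 0, 0],
    [0, 0, 0],
    [0, 0, 0],
    [0, 0, 0],
    [0, 0, 0],
  ],
  spin=[0, 0, 0, 0, 0],
  grip=[0.45, 0.45, 0.45, 0.45, 0.45],
)

```text
time_s: 3.43
tcp_pos: [0.5402, -0.1092, 0.2998]
ee_rot: [[-0.117, -0.993, 0.0], [-0.993, 0.117, 0.0], [-0.0, -0.0, -1.0]]
wrist_force: [-0.5, -0.3, 0.1]
gripper_width: 0.547
gripper_force: 0.0
```

```bash
cat >>h.py <<'E'
import cv2
def wristcloud(c,s):
    v,u=np.mgrid[:400,:640];d=c['depth'];x=u-c['cx'];y=v-c['cy'];r=np.hypot(x,y)+1e-9;k=np.tan(np.minimum(r/c['fx'],1.5))/r
    X=np.stack([x*k*d,y*k*d,d,np.ones_like(d)],-1)@np.array(c['hand_eye']).T
    W=X[...,:3]@np.array(s['ee_rot']).T+s['tcp_pos'];W[d==0]=9;return W
def heads(W,lst):
    F=W.reshape(-1,3)
    for n,x,y,z in lst:
        q=F[(np.hypot(F[:,0]-x,F[:,1]-y)<.024)&(abs(F[:,2]-z)<.007)]
        if len(q)>5:print(n,len(q),np.round(cv2.minEnclosingCircle(q[:,:2].astype(np.float32)*1000)[0],1),'mean',(q.mean(0)*1000).round(1))
A4=(('A',.482,-.029,.09),('rod',.466,-.076,.125),('ball',.449,-.123,.088),('B',.433,-.17,.09))
def block(W,px):
    m=(np.hypot(W[...,0]-.643,W[...,1]+.197)<.09)
    F=W[m&(abs(W[...,2]-.06)<.006)]
    print('block',len(F),F[:,2].mean().round(4),cv2.minAreaRect(F[:,:2].astype(np.float32)*1000))
    # holes: pixels whose x,y lie in block rect but deeper
    a=np.radians(6);c0=np.array([.643,-.197]);D=W[...,:2]-c0
    return m
E
python3 - <<'E'
from h import *
s=sense();c=capture('wrist');cv2.imwrite('pics/w1.png',c['pixels']);W=wristcloud(c,s);np.savez('w1.npz',W=W,px=c['pixels'])
heads(W,A4);block(W,c['pixels'])
for n in('block_hole0','pad','stopper_a'):print(n,[(np.round(d['point'],4).tolist(),round(d['conf'],2)) for d in tip_of(n,'wrist')])
E
```

```text
A 210 [484.1 -29.1] mean [484.9 -32.8  89.4]
rod 147 [467.7 -75.9] mean [468.1 -76.5 124.4]
ball 326 [ 451.1 -123.1] mean [ 451.8 -123.5   86.4]
B 329 [ 434.4 -169.9] mean [ 435.4 -170.1   89.8]
block 3170 0.06 ((644.0550537109375, -197.0994873046875), (61.51871109008789, 111.12516784667969), 5.681382179260254)
block_hole0 [([0.6476, -0.2211, 0.0588], 0.71), ([0.6467, -0.1747, 0.0614], 0.6)]
pad []
stopper_a [([0.4391, -0.1674, 0.0138], 0.61), ([0.48, -0.0267, 0.017], 0.55)]
```

View pics/w1.png

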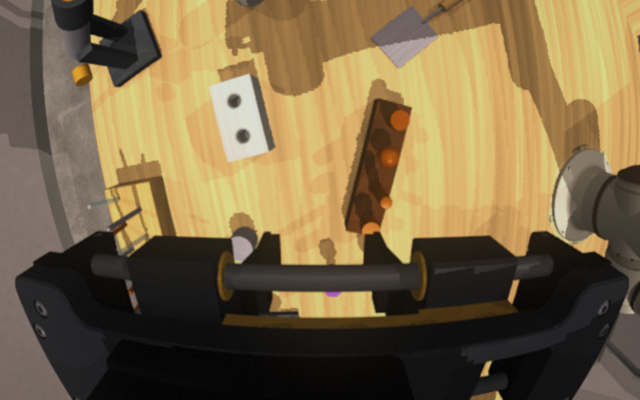

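The wrist view shows bores at (234,101) and (243,136), the drum heads at (400,120) and (371,229), the ball at (389,157) and the rod at (386,202). Next I'll refine the bore centres.

```bash
cat >>h.py <<'E'
def holes(c,s,seeds=((.6465,-.222),(.6416,-.1722))):
    v,u=np.mgrid[:400,:640];x=u-c['cx'];y=v-c['cy'];r=np.hypot(x,y)+1e-9;t=r/c['fx']
    H=np.array(c['hand_eye']);R=np.array(s['ee_rot'])
    D=np.stack([np.sin(t)*x/r,np.sin(t)*y/r,np.cos(t)],-1)@H[:3,:3].T@R.T
    o=R@H[:3,3]+s['tcp_pos'];P=o+D*((.06-o[2])/D[...,2])[...,None]
    g=c['pixels'].max(-1)
    for hx,hy in seeds:
        q=P[(np.hypot(P[...,0]-hx,P[...,1]-hy)<.016)&(D[...,2]<0)&(g<110)]
        if len(q)>5:print('hole',len(q),np.round(cv2.minEnclosingCircle(q[:,:2].astype(np.float32)*1000),1) if 0 else [np.round(k,1) for k in cv2.minEnclosingCircle(q[:,:2].astype(np.float32)*1000)],'mean',(q.mean(0)*1000).round(1))
E
python3 - <<'E'
from h import *
s=sense();c=capture('wrist');holes(c,s)
plan(((.484,-.029,.25),-109.3,2),((.484,-.029,.15),-109.3,1),((.484,-.029,.088),-109.3,1))
E
```

```text
hole 98 [array([ 645.9, -221.6]), np.float64(7.9)] mean [ 646.  -221.5   60. ]
hole 97 [array([ 640.3, -171.9]), np.float64(8.3)] mean [ 641.1 -172.    60. ]
t 3.68 at [ 0.5404 -0.1097  0.2998] head -96.78 F [0.  0.3 0.5] w 0.552 gf 0.0
slide [-0.0367, 0.0328, 0.0249] spin 6.26
slide [-0.0329, 0.0366, 0.0249] spin 6.26
slide [0.0, -0.0, 0.1] spin -0.0
slide [0.0, 0.0, 0.062] spin -0.0
```

servo_tool(
  slide=[
    [-0.008, 0.006, 0.005],
    [-0.015, 0.013, 0.01],
    [-0.022, 0.02, 0.015],
    [-0.03, 0.026, 0.02],
    [-0.037, 0.033, 0.025],
  ],
  spin=[1.3, 2.5, 3.8, 5, 6.3],
  grip=[0.45, 0.45, 0.45, 0.45, 0.45],
)

```text
time_s: 4.1
tcp_pos: [0.512, -0.069, 0.2744]
ee_rot: [[-0.228, -0.974, 0.0], [-0.974, 0.228, 0.0], [-0.0, -0.0, -1.0]]
wrist_force: [-0.2, 0.1, 0.3]
gripper_width: 0.553
gripper_force: 0.0
```

servo_tool(
  slide=[
    [-0.008, 0.009, 0.005],
    [-0.016, 0.018, 0.01],
    [-0.024, 0.027, 0.015],
    [-0.033, 0.037, 0.025],
    [-0.033, 0.037, 0.025],
  ],
  spin=[1.5, 3, 4.5, 6.2, 6.2],
  grip=[0.45, 0.45, 0.45, 0.45, 0.45],
)

```text
time_s: 4.52
tcp_pos: [0.4815, -0.0279, 0.2481]
ee_rot: [[-0.33, -0.944, -0.003], [-0.944, 0.33, 0.001], [0.001, 0.003, -1.0]]
wrist_force: [-0.4, -0.0, -0.1]
gripper_width: 0.547
gripper_force: 0.0
```

```bash
python3 - <<'E'
from h import *
plan(((.4842,-.0289,.13),-109.3,1),((.4842,-.0289,.088),-109.3,1))
s=sense();c=capture('wrist');heads(wristcloud(c,s),A4)
E
```

```text
t 4.52 at [ 0.4815 -0.0279  0.2481] head -109.29 F [-0.4 -0.  -0.1] w 0.547 gf 0.0
slide [0.0001, -0.0029, 0.1181] spin 0.01
slide [0.0, 0.0, 0.042] spin -0.0
A 427 [483.3 -28.5] mean [483.  -28.8  89.9]
rod 204 [467.3 -75.6] mean [467.  -75.5 124.9]
ball 488 [ 450.4 -122.3] mean [ 450.8 -122.2   86.3]
B 444 [ 434.3 -169.9] mean [ 434.3 -169.2   89.8]
```

servo_tool(
  slide=[
    [0, -0.001, 0.03],
    [0, -0.001, 0.06],
    [0, -0.001, 0.09],
    [0, -0.001, 0.105],
    [0, -0.001, 0.118],
  ],
  spin=[0, 0, 0, 0, 0],
  grip=[0.45, 0.45, 0.45, 0.45, 0.45],
)

```text
time_s: 4.98
tcp_pos: [0.4845, -0.0299, 0.1302]
ee_rot: [[-0.331, -0.944, -0.002], [-0.944, 0.331, -0.001], [0.001, 0.001, -1.0]]
wrist_force: [0.9, 0.2, 0.2]
gripper_width: 0.551
gripper_force: 0.0
```

servo_tool(
  slide=[
    [0, 0, 0.012],
    [0, 0, 0.024],
    [0, 0, 0.034],
    [0, 0, 0.041],
    [0, 0, 0.041],
  ],
  spin=[0, 0, 0, 0, 0],
  grip=[0.45, 0.45, 0.45, 0.45, 0.45],
)

```text
time_s: 5.4
tcp_pos: [0.4843, -0.0298, 0.0895]
ee_rot: [[-0.331, -0.944, -0.002], [-0.944, 0.331, -0.001], [0.001, 0.002, -1.0]]
wrist_force: [0.0, -0.1, 0.4]
gripper_width: 0.545
gripper_force: 0.0
```

servo_tool(
  slide=[
    [-0.0008, 0.0012, 0.001],
    [-0.0008, 0.0012, 0.001],
    [-0.0008, 0.0012, 0.001],
    [-0.0008, 0.0012, 0.001],
    [-0.0008, 0.0012, 0.001],
  ],
  spin=[0, 0, 0, 0, 0],
  grip=[0.45, 0.9, 0.9, 0.9, 0.9],
)

```text
time_s: 5.82
tcp_pos: [0.4841, -0.0282, 0.0901]
ee_rot: [[-0.331, -0.944, 0.001], [-0.944, 0.331, 0.0], [-0.001, -0.001, -1.0]]
wrist_force: [0.5, 0.9, 0.3]
gripper_width: 0.327
gripper_force: 0.0
```

servo_tool(
  slide=[
    [0, 0, 0],
    [0, 0, 0],
    [0, 0, -0.01],
    [0, 0, -0.03],
    [0, 0, -0.06],
  ],
  spin=[0, 0, 0, 0, 0],
  grip=[0.9, 0.9, 0.9, 0.9, 0.9],
)

```text
time_s: 6.23
tcp_pos: [0.4817, -0.0286, 0.148]
ee_rot: [[-0.332, -0.943, -0.006], [-0.943, 0.332, -0.001], [0.003, 0.006, -1.0]]
wrist_force: [0.9, 0.5, 0.3]
gripper_width: 0.106
gripper_force: 0.0
```

```bash
python3 - <<'E'
from h import *
plan(((.484,-.029,.17),-109.3,1),((.646,-.2217,.155),-84.3,2))
s=sense();c=capture('wrist');heads(wristcloud(c,s),A4)
E
```

```text
t 6.23 at [ 0.4817 -0.0286  0.148 ] head -109.37 F [0.9 0.5 0.3] w 0.106 gf 0.0
slide [-0.0004, -0.0023, -0.022] spin -0.07
slide [0.0642, -0.1083, 0.0075] spin -12.5
slide [0.0861, -0.0918, 0.0075] spin -12.5
A 839 [483.3 -28.1] mean [483.1 -29.1  89.8]
rod 476 [467.1 -75.5] mean [466.9 -75.8 124.7]
ball 978 [ 450.7 -122.3] mean [ 450.9 -121.9   86.3]
B 875 [ 434.5 -169.8] mean [ 434.6 -168.8   89.7]
```

The fingers had not closed before I lifted. The stopper is undisturbed, so I'll reopen and try the grasp again.

servo_tool(
  slide=[
    [0, 0, 0],
    [0, 0, 0],
    [0, 0, 0],
    [0, 0, 0],
    [0, 0, 0],
  ],
  spin=[0, 0, 0, 0, 0],
  grip=[0.45, 0.45, 0.45, 0.45, 0.45],
)

```text
time_s: 6.7
tcp_pos: [0.4832, -0.0284, 0.1486]
ee_rot: [[-0.331, -0.944, -0.002], [-0.944, 0.331, -0.0], [0.001, 0.002, -1.0]]
wrist_force: [0.4, -0.2, -1.0]
gripper_width: 0.396
gripper_force: 0.0
```

servo_tool(
  slide=[
    [0, 0, 0],
    [0, 0, 0.01],
    [0, 0, 0.03],
    [0, 0, 0.05],
    [0, 0, 0.061],
  ],
  spin=[0, 0, 0, 0, 0],
  grip=[0.45, 0.45, 0.45, 0.45, 0.45],
)

```text
time_s: 7.12
tcp_pos: [0.4824, -0.0285, 0.0864]
ee_rot: [[-0.332, -0.943, -0.003], [-0.943, 0.332, -0.0], [0.002, 0.003, -1.0]]
wrist_force: [-0.4, -1.1, -0.2]
gripper_width: 0.549
gripper_force: 0.0
```

servo_tool(
  slide=[
    [0, 0, 0],
    [0, 0, 0],
    [0, 0, 0],
    [0, 0, 0],
    [0, 0, 0],
  ],
  spin=[0, 0, 0, 0, 0],
  grip=[0.9, 0.9, 0.9, 0.9, 0.9],
)

```text
time_s: 7.53
tcp_pos: [0.4844, -0.0281, 0.0894]
ee_rot: [[-0.331, -0.944, 0.002], [-0.944, 0.331, 0.0], [-0.001, -0.002, -1.0]]
wrist_force: [-0.0, 0.4, 0.1]
gripper_width: 0.256
gripper_force: 0.0
```

servo_tool(
  slide=[
    [0, 0, 0],
    [0, 0, 0],
    [0, 0, 0],
    [0, 0, 0],
    [0, 0, 0],
  ],
  spin=[0, 0, 0, 0, 0],
  grip=[0.9, 0.9, 0.9, 0.9, 0.9],
)

```text
time_s: 7.95
tcp_pos: [0.4837, -0.0282, 0.0886]
ee_rot: [[-0.331, -0.944, 0.0], [-0.944, 0.331, 0.0], [-0.0, -0.0, -1.0]]
wrist_force: [-0.9, 0.8, 0.2]
gripper_width: 0.104
gripper_force: 0.0
```

```bash
python3 - <<'E'
from h import *
c=capture('side');cv2.imwrite('pics/s2.png',cv2.resize(c['pixels'][130:310,220:460],None,fx=3,fy=3,interpolation=cv2.INTER_CUBIC))
s=sense();c=capture('wrist');cv2.imwrite('pics/w2.png',c['pixels']);heads(wristcloud(c,s),A4)
E
```

```text
A 813 [483.2 -28.7] mean [482.2 -31.4  89.5]
rod 951 [466.9 -75.4] mean [466.9 -76.  124.7]
ball 1693 [ 450.8 -122.6] mean [ 451.  -121.9   86.4]
B 356 [ 436.4 -164.3] mean [ 437.8 -160.2   88.6]
```

View pics/s2.png

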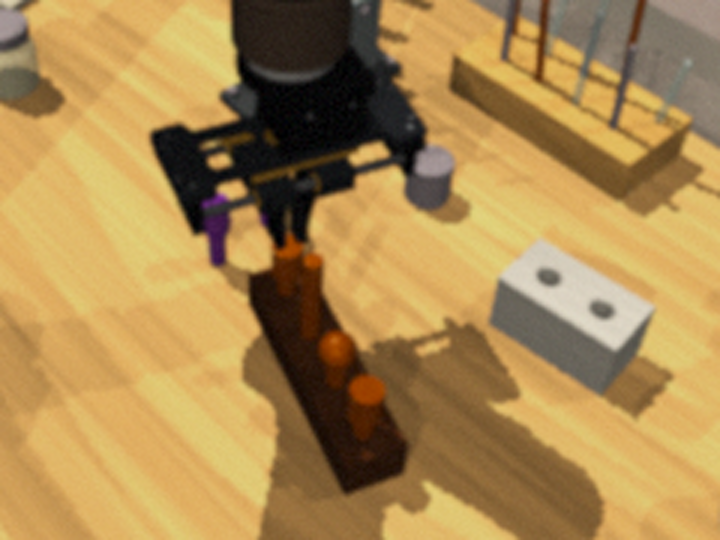

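View pics/w2.png

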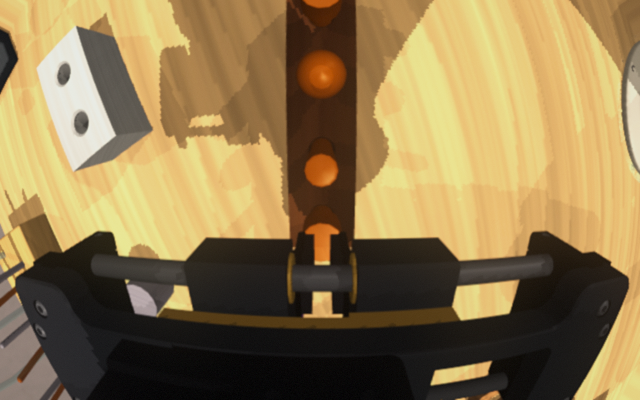

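The side crop shows the fingers above or behind head A at about (290,245). The wrist picture shows head A at (322,230), just in front of the shut fingers, so nothing is held. I'll measure the fingers themselves from depth.

```bash
python3 - <<'E'
from h import *
s=sense();c=capture('wrist');W=wristcloud(c,s);R=np.array(s['ee_rot']);T=(W-s['tcp_pos'])@R
print(s['tcp_pos'],s['gripper_width'])
for v in range(205,330,8):
    print(v,[(np.round(T[v,u]*1000).astype(int).tolist(),c['pixels'][v,u].tolist()) for u in(303,322,341)])
c=capture('side');v,u=np.mgrid[:400,:640];d=c['depth'];X=np.stack([(u-c['cx'])/c['fx']*d,(v-c['cy'])/c['fy']*d,d],-1);W=(X-c['t'])@c['R']
for v in range(190,225,3): print(v,[np.round(W[v,u]*1000).astype(int).tolist() for u in(312,316,320,324)],c['pixels'][v,314].tolist())
E
```

```text
[ 0.48375391 -0.02823598  0.08855436] 0.10246278110514237
205 [([9, -14, 49], [22, 42, 73]), ([9, 1, 50], [14, 38, 68]), ([9, 15, 50], [16, 36, 60])]
213 [([3, -14, 48], [26, 47, 81]), ([-11340, -5043, -8911], [16, 41, 77]), ([3, 15, 48], [18, 36, 60])]
221 [([-3, -14, 48], [28, 59, 107]), ([12, 1, 3], [11, 38, 74]), ([-4, 15, 49], [16, 35, 59])]
229 [([6, -11, 5], [17, 40, 74]), ([9, 1, -2], [32, 110, 207]), ([3, 13, 13], [15, 36, 66])]
237 [([10, -10, -18], [13, 23, 34]), ([4, 1, -2], [36, 116, 214]), ([11, 11, -19], [15, 24, 33])]
245 [([11, -9, -30], [15, 24, 33]), ([-1, 1, -2], [40, 119, 216]), ([11, 10, -30], [14, 23, 32])]
253 [([10, -9, -37], [16, 22, 31]), ([-7, 1, -1], [44, 130, 225]), ([10, 10, -37], [17, 24, 32])]
261 [([10, -8, -45], [18, 24, 31]), ([-57, 1, 88], [90, 171, 226]), ([10, 9, -45], [14, 20, 29])]
269 [([32, -5, -96], [45, 47, 53]), ([33, 1, -96], [46, 50, 55]), ([33, 6, -97], [39, 43, 48])]
277 [([31, -5, -99], [59, 62, 66]), ([31, 1, -98], [67, 70, 75]), ([31, 6, -98], [46, 49, 53])]
285 [([29, -5, -99], [49, 52, 56]), ([29, 1, -99], [55, 57, 61]), ([29, 6,
[... 819 characters left out ...]
, [487, -39, 139], [495, -44, 137]] [15, 16, 19]
202 [[466, -35, 139], [490, -22, 113], [486, -40, 130], [581, 45, 0]] [20, 28, 34]
205 [[468, -33, 127], [491, -21, 101], [487, -40, 119], [573, 36, 0]] [18, 23, 27]
208 [[467, -34, 119], [547, 40, 3], [488, -39, 108], [565, 28, 0]] [15, 20, 37]
211 [[467, -34, 108], [485, -28, 90], [487, -40, 99], [557, 19, 1]] [7, 20, 45]
214 [[471, -30, 91], [479, -34, 89], [486, -41, 90], [550, 11, 1]] [0, 70, 160]
217 [[471, -30, 81], [475, -40, 87], [486, -42, 80], [465, -77, 125]] [5, 40, 89]
220 [[470, -30, 71], [475, -40, 75], [486, -42, 69], [460, -82, 123]] [3, 35, 83]
223 [[483, -17, 39], [475, -40, 64], [496, -31, 41], [461, -82, 112]] [0, 31, 76]
```

```bash
cat >>h.py <<'E'
def tips():
    s=sense();c=capture('wrist');W=wristcloud(c,s);T=(W-s['tcp_pos'])@np.array(s['ee_rot'])
    g=c['pixels'];m=(g.max(-1)<60)&(abs(T[...,0]-10e-3)<4e-3)&(abs(T[...,1])<.045)&(T[...,2]<.03)&(T[...,2]>-.05)
    for sg in(-1,1):
        q=T[m&(T[...,1]*sg>0)];print('finger',sg,len(q),'z',np.percentile(q[:,2]*1000,[50,95,98,100]).round(1),'y',np.percentile(q[:,1]*1000,[2,98]).round(1),'x',np.percentile(q[:,0]*1000,[2,98]).round(1))
    return c,s,W
E
python3 - <<'E'
from h import *
c,s,W=tips()
plan()
E
```

```text
finger -1 539 z [-33.7 -14.9 -13.2 -10.9] y [-12.5  -3.9] x [ 8.2 11.4]
finger 1 541 z [-33.6 -14.5 -12.8 -10.5] y [ 5.1 13.5] x [ 8.8 11.6]
t 8.2 at [ 0.4837 -0.0283  0.0885] head -109.35 F [-0.4 -0.3  0.3] w 0.101 gf 0.0
```

servo_tool(
  slide=[
    [0, 0, -0.01],
    [0, 0, -0.03],
    [0, 0, -0.03],
    [0, 0, -0.03],
    [0, 0, -0.03],
  ],
  spin=[0, 0, 0, 0, 0],
  grip=[0.9, 0.45, 0.45, 0.45, 0.45],
)

```text
time_s: 8.62
tcp_pos: [0.4833, -0.0282, 0.1182]
ee_rot: [[-0.332, -0.943, -0.001], [-0.943, 0.332, 0.0], [-0.0, 0.001, -1.0]]
wrist_force: [0.6, 0.1, 0.1]
gripper_width: 0.32
gripper_force: 0.0
```

servo_tool(
  slide=[
    [0, 0, 0],
    [0, 0, 0],
    [0, 0, 0],
    [0, 0, 0],
    [0, 0, 0],
  ],
  spin=[0, 0, 0, 0, 0],
  grip=[0.45, 0.45, 0.45, 0.45, 0.45],
)

```text
time_s: 9.03
tcp_pos: [0.4836, -0.0283, 0.1183]
ee_rot: [[-0.331, -0.944, -0.001], [-0.944, 0.331, -0.0], [0.0, 0.0, -1.0]]
wrist_force: [0.3, -0.1, 0.6]
gripper_width: 0.543
gripper_force: 0.0
```

```bash
python3 - <<'E'
from h import *
c,s,W=tips();heads(W,A4)
plan()
E
```

```text
finger -1 610 z [-34.6 -16.1 -14.1 -11.4] y [-33.1 -22.9] x [ 6.6 11.5]
finger 1 599 z [-35.1 -16.3 -14.  -11.8] y [24.  34.2] x [ 6.7 11.5]
A 1052 [483.3 -28.1] mean [483.1 -29.4  89.8]
rod 644 [467.2 -75.5] mean [466.9 -75.9 124.8]
ball 1260 [ 450.8 -122.3] mean [ 450.9 -122.    86.3]
B 857 [ 434.5 -169. ] mean [ 435.8 -165.9   89.6]
t 9.08 at [ 0.4837 -0.0283  0.1183] head -109.35 F [ 0.2  0.1 -0.1] w 0.546 gf 0.0
```

The wrist depth shows the fingertips ending about 11 mm behind the reported TCP, not 25 mm ahead of it, and the side view agrees. I'll go by the measured tips, after checking how low the body hangs.

```bash
python3 - <<'E'
from h import *
s=sense();c=capture('wrist');W=wristcloud(c,s);T=(W-s['tcp_pos'])@np.array(s['ee_rot'])
m=(abs(T[...,0])<.06)&(T[...,2]<.02)&(c['depth']>0)
for a,b in((-100,-40),(-40,-20),(-20,20),(20,40),(40,100)):
    q=T[m&(T[...,1]*1000>a)&(T[...,1]*1000<b)]*1000
    if len(q): print(a,b,len(q),'z',np.percentile(q[:,2],[5,50,99,100]).round(1),'x',np.percentile(q[:,0],[0,100]).round(1))
# fine tips incl any colour: lowest finger pixels
for u0 in (0,):
    q=T[(abs(T[...,0])<.013)&(abs(abs(T[...,1])-.029)<.006)&(T[...,2]<.028)&(T[...,2]>-.02)];print(len(q),np.percentile(q*1000,[0,50,100],axis=0).round(1))
for n in('stopper_a',):
  c=capture('side');v,u=np.mgrid[:400,:640];d=c['depth'];X=np.stack([(u-c['cx'])/c['fx']*d,(v-c['cy'])/c['fy']*d,d],-1);S=((X-c['t'])@c['R']-s['tcp_pos'])@np.array(s['ee_rot'])
  q=S[(abs(S[...,0])<.02)&(abs(abs(S[...,1])-.03)<.01)&(S[...,2]<.03)&(S[...,2]>-.06)&(d>0)];print('side finger z',len(q),np.percentile(q[:,2]*1000,[5,50,95,99,100]).round(1))
E
```

```text
-100 -40 18539 z [-129.2 -119.3  -83.6  -79.9] x [-17.7  38.8]
-40 -20 12887 z [-133.7 -105.5  -18.4  -10.2] x [-10.5  38.7]
-20 20 17915 z [-133.8 -120.2   -5.7   19.1] x [19.2 58. ]
20 40 11118 z [-124.  -104.9  -16.9   -9.6] x [-20.5  38.5]
40 100 21978 z [-124.3 -115.7  -83.7  -80.6] x [-37.3  38.6]
339 [[ -7.5 -32.1 -20. ]
 [  9.3  23.9 -15.5]
 [ 11.5  33.   -9.6]]
side finger z 208 [-57.1 -34.9 -14.1 -11.2  -9.9]
```

servo_tool(
  slide=[
    [0, 0.0005, 0.015],
    [0, 0.0005, 0.03],
    [0, 0.0005, 0.045],
    [0, 0.0005, 0.056],
    [0, 0.0005, 0.064],
  ],
  spin=[0, 0, 0, 0, 0],
  grip=[0.45, 0.45, 0.45, 0.45, 0.45],
)

```text
time_s: 9.6
tcp_pos: [0.4827, -0.0282, 0.0535]
ee_rot: [[-0.331, -0.943, -0.001], [-0.943, 0.331, -0.0], [0.001, 0.001, -1.0]]
wrist_force: [-0.7, 0.4, -0.3]
gripper_width: 0.548
gripper_force: 0.0
```

servo_tool(
  slide=[
    [0, 0, 0],
    [0, 0, 0],
    [0, 0, 0],
    [0, 0, 0],
    [0, 0, 0],
  ],
  spin=[0, 0, 0, 0, 0],
  grip=[0.9, 0.9, 0.9, 0.9, 0.9],
)

```text
time_s: 10.02
tcp_pos: [0.4838, -0.028, 0.0553]
ee_rot: [[-0.331, -0.944, 0.002], [-0.944, 0.331, 0.0], [-0.001, -0.001, -1.0]]
wrist_force: [0.5, -0.1, 1.8]
gripper_width: 0.277
gripper_force: 30.0
```

servo_tool(
  slide=[
    [0, 0, 0],
    [0, 0, 0],
    [0, 0, 0],
    [0, 0, 0],
    [0, 0, 0],
  ],
  spin=[0, 0, 0, 0, 0],
  grip=[0.9, 0.9, 0.9, 0.9, 0.9],
)

```text
time_s: 10.43
tcp_pos: [0.4839, -0.028, 0.0552]
ee_rot: [[-0.331, -0.944, 0.001], [-0.944, 0.331, 0.0], [-0.001, -0.001, -1.0]]
wrist_force: [-0.1, 0.2, 5.7]
gripper_width: 0.276
gripper_force: 30.0
```

Held: opening 24 mm, grip 30 N. I'll lift and swing to bore 0.

servo_tool(
  slide=[
    [0, 0, -0.015],
    [0, 0, -0.035],
    [0, 0, -0.06],
    [0, 0, -0.085],
    [0, 0, -0.1],
  ],
  spin=[0, 0, 0, 0, 0],
  grip=[0.9, 0.9, 0.9, 0.9, 0.9],
)

```text
time_s: 10.85
tcp_pos: [0.4838, -0.028, 0.1565]
ee_rot: [[-0.331, -0.944, 0.002], [-0.944, 0.331, 0.0], [-0.001, -0.002, -1.0]]
wrist_force: [0.4, -0.1, 0.3]
gripper_width: 0.281
gripper_force: 30.0
```

```bash
python3 - <<'E'
from h import *
plan(((.6461,-.2212,.155),-84.3,2))
c=capture('wrist');
E
```

```text
t 10.85 at [ 0.4838 -0.028   0.1565] head -109.34 F [ 0.4 -0.1  0.3] w 0.281 gf 30.0
slide [0.0643, -0.1086, 0.0007] spin -12.52
slide [0.0863, -0.092, 0.0007] spin -12.52
```

servo_tool(
  slide=[
    [0.01, -0.017, 0],
    [0.022, -0.038, 0],
    [0.036, -0.06, 0],
    [0.05, -0.084, 0],
    [0.064, -0.109, 0],
  ],
  spin=[2, 4.5, 7, 9.8, 12.5],
  grip=[0.9, 0.9, 0.9, 0.9, 0.9],
)

```text
time_s: 11.32
tcp_pos: [0.5647, -0.1253, 0.1533]
ee_rot: [[-0.53, -0.848, -0.002], [-0.848, 0.53, 0.001], [0.001, 0.002, -1.0]]
wrist_force: [0.3, -0.5, 0.2]
gripper_width: 0.279
gripper_force: 30.0
```

```bash
python3 - <<'E'
from h import *
plan(((.6461,-.2212,.155),-84.3,1))
E
```

```text
t 11.32 at [ 0.5647 -0.1253  0.1533] head -121.98 F [ 0.3 -0.5  0.2] w 0.279 gf 30.0
slide [0.0382, -0.1199, -0.0017] spin -37.68
```

I used the wrong spin sign there, which did no harm. Correcting now.

servo_tool(
  slide=[
    [0.004, -0.012, 0],
    [0.008, -0.024, 0],
    [0.012, -0.036, 0],
    [0.016, -0.048, 0],
    [0.019, -0.06, 0],
  ],
  spin=[-3.8, -7.5, -11.3, -15, -18.8],
  grip=[0.9, 0.9, 0.9, 0.9, 0.9],
)

```text
time_s: 11.73
tcp_pos: [0.6053, -0.1729, 0.1528]
ee_rot: [[-0.223, -0.975, -0.003], [-0.975, 0.223, 0.001], [-0.0, 0.003, -1.0]]
wrist_force: [0.9, 0.3, -0.8]
gripper_width: 0.279
gripper_force: 30.0
```

servo_tool(
  slide=[
    [0.008, -0.011, 0],
    [0.016, -0.022, 0],
    [0.024, -0.033, 0],
    [0.032, -0.043, 0],
    [0.0376, -0.0505, 0],
  ],
  spin=[-3.8, -7.5, -11.3, -15, -18.9],
  grip=[0.9, 0.9, 0.9, 0.9, 0.9],
)

```text
time_s: 12.15
tcp_pos: [0.6463, -0.221, 0.1525]
ee_rot: [[0.104, -0.995, -0.003], [-0.995, -0.104, 0.001], [-0.001, 0.002, -1.0]]
wrist_force: [-0.3, -0.3, -0.7]
gripper_width: 0.28
gripper_force: 30.0
```

servo_tool(
  slide=[
    [0, 0, 0],
    [0, 0, 0],
    [0, 0, 0],
    [0, 0, 0],
    [0, 0, 0],
  ],
  spin=[0, 0, 0, 0, 0],
  grip=[0.9, 0.9, 0.9, 0.9, 0.9],
)

```text
time_s: 12.57
tcp_pos: [0.6462, -0.2199, 0.1546]
ee_rot: [[0.102, -0.995, -0.0], [-0.995, -0.102, 0.0], [-0.0, 0.0, -1.0]]
wrist_force: [0.9, -0.2, -0.6]
gripper_width: 0.277
gripper_force: 30.0
```

```bash
python3 - <<'E'
from h import *
plan(((.6461,-.2212,.155),-84.3,1),((.6461,-.2212,.105),-84.3,1))
s=sense();c=capture('wrist');cv2.imwrite('pics/w3.png',c['pixels'][100:400,120:520]);W=wristcloud(c,s);block(W,0);heads(W,A4)
T=(W-s['tcp_pos'])@np.array(s['ee_rot']);g=c['pixels'].astype(int)
m=(g[...,2]>100)&(g[...,2]-g[...,0]>60)&(np.hypot(T[...,0],T[...,1])<.03)&(T[...,2]<.05)&(T[...,2]>-.05);q=T[m]*1000
print(len(q),np.percentile(q,[2,50,98],axis=0).round(1)); q=q[abs(q[:,2]+36)<5]; print(len(q),cv2.minEnclosingCircle(q[:,:2].astype(np.float32)) if len(q) else 0)
E
```

```text
t 12.57 at [ 0.6462 -0.2199  0.1546] head -84.15 F [ 0.9 -0.2 -0.6] w 0.277 gf 30.0
slide [0.0013, 0.0003, -0.0004] spin 0.15
slide [0.0, 0.0, 0.05] spin -0.0
block 3885 0.0601 ((645.9563598632812, -216.38632202148438), (60.176002502441406, 72.70732879638672), 6.142752170562744)
rod 120 [467.5 -76.4] mean [469.1 -76.3 124.4]
ball 283 [ 451.9 -125.6] mean [ 454.3 -127.5   86.1]
B 37 [ 439.5 -160.6] mean [ 439.5 -161.4   90.1]
817 [[  2.  -20.4 -39.4]
 [  6.8   0.5 -34.7]
 [ 12.2  20.9 -24.4]]
778 ((10.592634201049805, 0.1408557891845703), 22.07624053955078)
```

View pics/w3.png

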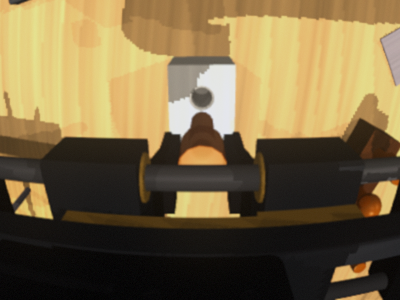

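The wrist crop shows the held stopper's stem at (203,120), just in front of bore 0 at (202,97) as projected. I'll measure the stem axis and the bore together.

```bash
cat >>h.py <<'E'
def held():
    s=sense();c=capture('wrist');W=wristcloud(c,s);T=(W-s['tcp_pos'])@np.array(s['ee_rot'])*1000
    g=c['pixels'].astype(int)
    for z0,z1 in((-36,-12),(-5,8),(8,20),(20,38)):
        m=(abs(T[...,1])<9)&(abs(T[...,0])<20)&(T[...,2]>z0)&(T[...,2]<z1)&(c['depth']>0);q=T[m]
        if len(q)>8:
            A=np.c_[2*q[:,:2],np.ones(len(q))];sol=np.linalg.lstsq(A,(q[:,:2]**2).sum(1),rcond=None)[0]
            print('z',z0,z1,len(q),'front x',np.percentile(q[:,0],95).round(1),'y',np.percentile(q[:,1],[2,98]).round(1),'circ',sol[:2].round(1),np.sqrt(sol[2]+sol[:2]@sol[:2]).round(1))
    holes(c,s);return c,s,W
E
python3 -c "
from h import *
held()"
```

```text
z -36 -12 1184 front x 12.9 y [-8.6  8.5] circ [7.2 0.1] 6.3
z 8 20 113 front x 8.1 y [-6.6  7.1] circ [0.3 0.3] 7.7
z 20 38 159 front x 8.0 y [-7.2  7.4] circ [0.1 0.2] 7.8
hole 247 [array([ 646.4, -217.8]), np.float64(12.1)] mean [ 646.1 -220.4   60. ]
hole 336 [array([ 641.5, -173.2]), np.float64(15.8)] mean [ 642.6 -180.2   60. ]
```

servo_tool(
  slide=[
    [0.0016, 0, 0.01],
    [0.0016, 0, 0.022],
    [0.0016, 0, 0.034],
    [0.0016, 0, 0.044],
    [0.0016, 0, 0.048],
  ],
  spin=[0, 0, 0, 0, 0],
  grip=[0.9, 0.9, 0.9, 0.9, 0.9],
)

```text
time_s: 13.08
tcp_pos: [0.645, -0.2217, 0.1031]
ee_rot: [[0.101, -0.995, -0.005], [-0.995, -0.101, 0.001], [-0.002, 0.005, -1.0]]
wrist_force: [-1.0, -0.7, -0.8]
gripper_width: 0.281
gripper_force: 30.0
```

servo_tool(
  slide=[
    [0, 0, 0.003],
    [0, 0, 0.006],
    [0, 0, 0.009],
    [0, 0, 0.012],
    [0, 0, 0.015],
  ],
  spin=[0, 0, 0, 0, 0],
  grip=[0.9, 0.9, 0.9, 0.9, 0.9],
)

```text
time_s: 13.5
tcp_pos: [0.647, -0.222, 0.0918]
ee_rot: [[0.102, -0.995, 0.001], [-0.995, -0.102, -0.0], [0.0, -0.001, -1.0]]
wrist_force: [-0.2, -0.1, -0.1]
gripper_width: 0.277
gripper_force: 30.0
```

The foot is about 8 mm into the bore with no force. Continuing down.

servo_tool(
  slide=[
    [0, 0, 0.007],
    [0, 0, 0.014],
    [0, 0, 0.021],
    [0, 0, 0.028],
    [0, 0, 0.033],
  ],
  spin=[0, 0, 0, 0, 0],
  grip=[0.9, 0.9, 0.9, 0.9, 0.9],
)

```text
time_s: 13.92
tcp_pos: [0.6462, -0.2219, 0.0572]
ee_rot: [[0.102, -0.995, -0.002], [-0.995, -0.102, 0.0], [-0.0, 0.001, -1.0]]
wrist_force: [-0.6, -0.2, -0.8]
gripper_width: 0.28
gripper_force: 30.0
```

servo_tool(
  slide=[
    [0, 0, 0.001],
    [0, 0, 0.002],
    [0, 0, 0.003],
    [0, 0, 0.003],
    [0, 0, 0.003],
  ],
  spin=[0, 0, 0, 0, 0],
  grip=[0.9, 0.9, 0.9, 0.9, 0.9],
)

```text
time_s: 14.33
tcp_pos: [0.647, -0.2221, 0.0559]
ee_rot: [[0.102, -0.995, 0.001], [-0.995, -0.102, -0.0], [0.0, -0.001, -1.0]]
wrist_force: [1.1, 0.9, 0.1]
gripper_width: 0.283
gripper_force: 30.0
```

servo_tool(
  slide=[
    [0, 0, 0],
    [0, 0, 0],
    [0, 0, 0],
    [0, 0, 0],
    [0, 0, 0],
  ],
  spin=[0, 0, 0, 0, 0],
  grip=[0.45, 0.45, 0.45, 0.45, 0.45],
)

```text
time_s: 14.75
tcp_pos: [0.6468, -0.2221, 0.0557]
ee_rot: [[0.102, -0.995, 0.0], [-0.995, -0.102, -0.0], [0.0, -0.0, -1.0]]
wrist_force: [-0.5, 0.8, -0.0]
gripper_width: 0.523
gripper_force: 0.0
```

servo_tool(
  slide=[
    [0, 0, -0.002],
    [0, 0, -0.02],
    [0, 0, -0.05],
    [0, 0, -0.08],
    [0, 0, -0.1],
  ],
  spin=[0, 0, 0, 0, 0],
  grip=[0.45, 0.45, 0.45, 0.45, 0.45],
)

```text
time_s: 15.17
tcp_pos: [0.6478, -0.2225, 0.159]
ee_rot: [[0.102, -0.995, 0.004], [-0.995, -0.102, -0.001], [0.002, -0.004, -1.0]]
wrist_force: [1.2, 0.4, 0.3]
gripper_width: 0.547
gripper_force: 0.0
```

```bash
python3 - <<'E'
from h import *
plan(((.4344,-.1697,.155),-109.3,2),((.4344,-.1697,.055),-109.3,1))
s=sense();c=capture('wrist');heads(wristcloud(c,s),A4+(('S0',.646,-.222,.09),));holes(c,s)
E
```

```text
t 15.17 at [ 0.6478 -0.2225  0.159 ] head -84.12 F [1.2 0.4 0.3] w 0.547 gf 0.0
slide [-0.0372, 0.1034, 0.002] spin 12.59
slide [-0.0137, 0.1091, 0.002] spin 12.59
slide [0.0, 0.0, 0.1] spin -0.0
B 36 [ 437.1 -161.4] mean [ 437.  -161.5   90.2]
S0 774 [ 646.5 -222.5] mean [ 646.6 -223.2   89.8]
hole 171 [array([ 646.8, -223.7]), np.float64(11.9)] mean [ 647.2 -229.    60. ]
hole 229 [array([ 641.1, -173.3]), np.float64(8.6)] mean [ 641.  -173.3   60. ]
```

Stopper one is seated, with its head top at 90 mm. Now B.

servo_tool(
  slide=[
    [-0.007, 0.02, 0],
    [-0.015, 0.041, 0],
    [-0.022, 0.062, 0.001],
    [-0.03, 0.083, 0.002],
    [-0.037, 0.103, 0.002],
  ],
  spin=[2.5, 5, 7.5, 10, 12.6],
  grip=[0.45, 0.45, 0.45, 0.45, 0.45],
)

```text
time_s: 15.63
tcp_pos: [0.539, -0.1954, 0.1533]
ee_rot: [[-0.12, -0.993, -0.0], [-0.993, 0.12, 0.0], [-0.0, 0.0, -1.0]]
wrist_force: [0.5, 0.3, 0.1]
gripper_width: 0.55
gripper_force: 0.0
```

servo_tool(
  slide=[
    [-0.003, 0.025, 0],
    [-0.006, 0.05, 0],
    [-0.009, 0.075, 0.001],
    [-0.012, 0.098, 0.002],
    [-0.014, 0.109, 0.002],
  ],
  spin=[2.5, 5, 7.5, 10, 12.6],
  grip=[0.45, 0.45, 0.45, 0.45, 0.45],
)

```text
time_s: 16.05
tcp_pos: [0.4307, -0.1685, 0.1514]
ee_rot: [[-0.334, -0.943, -0.001], [-0.943, 0.334, 0.001], [-0.0, 0.002, -1.0]]
wrist_force: [-0.2, -0.2, -0.2]
gripper_width: 0.551
gripper_force: 0.0
```

servo_tool(
  slide=[
    [0, 0, 0],
    [0, 0, 0],
    [0, 0, 0],
    [0, 0, 0],
    [0, 0, 0],
  ],
  spin=[0, 0, 0, 0, 0],
  grip=[0.45, 0.45, 0.45, 0.45, 0.45],
)

```text
time_s: 16.47
tcp_pos: [0.4347, -0.1691, 0.1514]
ee_rot: [[-0.331, -0.944, -0.0], [-0.944, 0.331, -0.0], [0.0, -0.0, -1.0]]
wrist_force: [-0.1, 0.7, 0.0]
gripper_width: 0.551
gripper_force: 0.0
```

```bash
python3 - <<'E'
from h import *
plan(((.4344,-.1697,.055),-109.3,1))
s=sense();c=capture('wrist');heads(wristcloud(c,s),A4)
E
```

```text
t 16.47 at [ 0.4347 -0.1691  0.1514] head -109.34 F [-0.1  0.7  0. ] w 0.551 gf 0.0
slide [0.0006, 0.0001, 0.0964] spin -0.04
ball 432 [ 450.2 -123.5] mean [ 448.3 -128.8   85.7]
B 808 [ 434.4 -170.2] mean [ 434.1 -170.9   89.9]
```

servo_tool(
  slide=[
    [0.0008, 0, 0.02],
    [0.0008, 0, 0.045],
    [0.0008, 0, 0.07],
    [0.0008, 0, 0.088],
    [0.0008, 0, 0.096],
  ],
  spin=[0, 0, 0, 0, 0],
  grip=[0.45, 0.45, 0.45, 0.45, 0.45],
)

```text
time_s: 16.93
tcp_pos: [0.4321, -0.1697, 0.053]
ee_rot: [[-0.332, -0.943, -0.005], [-0.943, 0.332, 0.0], [0.001, 0.005, -1.0]]
wrist_force: [0.1, -0.5, 0.9]
gripper_width: 0.549
gripper_force: 0.0
```

servo_tool(
  slide=[
    [0, 0, 0],
    [0, 0, 0],
    [0, 0, 0],
    [0, 0, 0],
    [0, 0, 0],
  ],
  spin=[0, 0, 0, 0, 0],
  grip=[0.9, 0.9, 0.9, 0.9, 0.9],
)

```text
time_s: 17.35
tcp_pos: [0.4346, -0.1698, 0.0567]
ee_rot: [[-0.331, -0.944, 0.003], [-0.944, 0.331, -0.0], [-0.001, -0.003, -1.0]]
wrist_force: [0.3, -0.3, 1.8]
gripper_width: 0.279
gripper_force: 30.0
```

servo_tool(
  slide=[
    [0, 0, 0],
    [0, 0, 0],
    [0, 0, 0],
    [0, 0, 0],
    [0, 0, 0],
  ],
  spin=[0, 0, 0, 0, 0],
  grip=[0.9, 0.9, 0.9, 0.9, 0.9],
)

```text
time_s: 17.77
tcp_pos: [0.4345, -0.1699, 0.0566]
ee_rot: [[-0.331, -0.944, 0.002], [-0.944, 0.331, -0.001], [-0.0, -0.002, -1.0]]
wrist_force: [-0.1, 0.8, 6.4]
gripper_width: 0.274
gripper_force: 30.0
```

servo_tool(
  slide=[
    [0, 0, -0.015],
    [0, 0, -0.035],
    [0, 0, -0.06],
    [0, 0, -0.085],
    [0, 0, -0.1],
  ],
  spin=[0, 0, 0, 0, 0],
  grip=[0.9, 0.9, 0.9, 0.9, 0.9],
)

```text
time_s: 18.18
tcp_pos: [0.4342, -0.1699, 0.1578]
ee_rot: [[-0.331, -0.944, 0.003], [-0.944, 0.331, -0.0], [-0.001, -0.003, -1.0]]
wrist_force: [0.7, 0.2, -0.8]
gripper_width: 0.284
gripper_force: 30.0
```

```bash
python3 - <<'E'
from h import *
plan(((.6413,-.1725,.155),-84.3,2))
E
```

```text
t 18.18 at [ 0.4342 -0.1699  0.1578] head -109.34 F [ 0.7  0.2 -0.8] w 0.284 gf 30.0
slide [-0.033, -0.0981, 0.0014] spin -12.52
slide [-0.011, -0.103, 0.0014] spin -12.52
```

servo_tool(
  slide=[
    [-0.006, -0.018, 0],
    [-0.013, -0.038, 0],
    [-0.02, -0.058, 0],
    [-0.027, -0.079, 0],
    [-0.033, -0.098, 0.001],
  ],
  spin=[-2.5, -5, -7.5, -10, -12.5],
  grip=[0.9, 0.9, 0.9, 0.9, 0.9],
)

```text
time_s: 18.6
tcp_pos: [0.5378, -0.1709, 0.1542]
ee_rot: [[-0.117, -0.993, -0.0], [-0.993, 0.117, 0.0], [-0.0, 0.0, -1.0]]
wrist_force: [-0.3, -0.3, -0.5]
gripper_width: 0.274
gripper_force: 30.0
```

servo_tool(
  slide=[
    [-0.003, -0.023, 0],
    [-0.006, -0.046, 0],
    [-0.008, -0.069, 0],
    [-0.01, -0.09, 0],
    [-0.011, -0.103, 0.001],
  ],
  spin=[-2.5, -5, -7.5, -10, -12.5],
  grip=[0.9, 0.9, 0.9, 0.9, 0.9],
)

```text
time_s: 19.02
tcp_pos: [0.6421, -0.1723, 0.1525]
ee_rot: [[0.101, -0.995, -0.001], [-0.995, -0.101, 0.0], [-0.0, 0.001, -1.0]]
wrist_force: [-0.3, -1.6, -1.3]
gripper_width: 0.278
gripper_force: 30.0
```

servo_tool(
  slide=[
    [0, 0, 0],
    [0, 0, 0],
    [0, 0, 0],
    [0, 0, 0],
    [0, 0, 0],
  ],
  spin=[0, 0, 0, 0, 0],
  grip=[0.9, 0.9, 0.9, 0.9, 0.9],
)

```text
time_s: 19.43
tcp_pos: [0.6398, -0.1725, 0.1539]
ee_rot: [[0.098, -0.995, -0.0], [-0.995, -0.098, 0.0], [-0.0, 0.0, -1.0]]
wrist_force: [-0.1, 0.2, -0.9]
gripper_width: 0.279
gripper_force: 30.0
```

```bash
python3 - <<'E'
from h import *
c,s,W=held();heads(W,(('S0',.646,-.222,.09),))
plan(((.6413,-.1725,.105),-84.3,1))
E
```

```text
z -36 -12 1163 front x 12.7 y [-8.5  8.5] circ [7.1 0.1] 6.3
z -5 8 12 front x 12.7 y [-8.7  4.9] circ [0.4 0.1] 12.1
z 8 20 96 front x 7.9 y [-6.6  7.1] circ [-0.1  0.3] 7.8
z 20 38 169 front x 8.0 y [-7.4  7.4] circ [0.1 0.2] 7.7
hole 8 [array([ 646.5, -234. ]), np.float64(3.0)] mean [ 646.5 -234.    60. ]
hole 318 [array([ 640.7, -169.5]), np.float64(13.4)] mean [ 640.9 -169.7   60. ]
S0 862 [ 646.5 -222.3] mean [ 646.4 -222.5   90. ]
t 19.48 at [ 0.64   -0.1725  0.154 ] head -84.37 F [ 0.   0.1 -0.8] w 0.28 gf 30.0
slide [0.0002, -0.0013, 0.049] spin -0.07
```

servo_tool(
  slide=[
    [0, -0.0012, 0.01],
    [0, -0.0012, 0.022],
    [0, -0.0012, 0.034],
    [0, -0.0012, 0.044],
    [0, -0.0012, 0.047],
  ],
  spin=[0, 0, 0, 0, 0],
  grip=[0.9, 0.9, 0.9, 0.9, 0.9],
)

```text
time_s: 19.9
tcp_pos: [0.6399, -0.1721, 0.103]
ee_rot: [[0.098, -0.995, -0.006], [-0.995, -0.098, 0.001], [-0.001, 0.005, -1.0]]
wrist_force: [0.2, -0.4, -0.6]
gripper_width: 0.279
gripper_force: 30.0
```

servo_tool(
  slide=[
    [0, 0, 0.003],
    [0, 0, 0.006],
    [0, 0, 0.009],
    [0, 0, 0.012],
    [0, 0, 0.015],
  ],
  spin=[0, 0, 0, 0, 0],
  grip=[0.9, 0.9, 0.9, 0.9, 0.9],
)

```text
time_s: 20.32
tcp_pos: [0.6421, -0.1723, 0.0917]
ee_rot: [[0.098, -0.995, 0.001], [-0.995, -0.098, -0.0], [0.0, -0.001, -1.0]]
wrist_force: [0.3, -0.3, -0.5]
gripper_width: 0.276
gripper_force: 30.0
```

servo_tool(
  slide=[
    [0, 0, 0.007],
    [0, 0, 0.014],
    [0, 0, 0.021],
    [0, 0, 0.028],
    [0, 0, 0.033],
  ],
  spin=[0, 0, 0, 0, 0],
  grip=[0.9, 0.9, 0.9, 0.9, 0.9],
)

```text
time_s: 20.73
tcp_pos: [0.6412, -0.1723, 0.0572]
ee_rot: [[0.098, -0.995, -0.002], [-0.995, -0.098, 0.0], [-0.0, 0.002, -1.0]]
wrist_force: [0.3, 0.3, -1.3]
gripper_width: 0.277
gripper_force: 30.0
```

servo_tool(
  slide=[
    [0, 0, 0.001],
    [0, 0, 0.002],
    [0, 0, 0.002],
    [0, 0, 0.002],
    [0, 0, 0.002],
  ],
  spin=[0, 0, 0, 0, 0],
  grip=[0.9, 0.9, 0.9, 0.9, 0.9],
)

```text
time_s: 21.15
tcp_pos: [0.6419, -0.1724, 0.0568]
ee_rot: [[0.098, -0.995, 0.0], [-0.995, -0.098, 0.0], [0.0, -0.0, -1.0]]
wrist_force: [-0.1, -0.2, 1.1]
gripper_width: 0.277
gripper_force: 30.0
```

servo_tool(
  slide=[
    [0, 0, 0],
    [0, 0, 0],
    [0, 0, 0],
    [0, 0, 0],
    [0, 0, 0],
  ],
  spin=[0, 0, 0, 0, 0],
  grip=[0.45, 0.45, 0.45, 0.45, 0.45],
)

```text
time_s: 21.57
tcp_pos: [0.6419, -0.1723, 0.0565]
ee_rot: [[0.098, -0.995, 0.0], [-0.995, -0.098, -0.0], [0.0, -0.0, -1.0]]
wrist_force: [0.1, -0.1, 0.5]
gripper_width: 0.522
gripper_force: 0.0
```

servo_tool(
  slide=[
    [0, 0, -0.002],
    [0, 0, -0.02],
    [0, 0, -0.05],
    [0, 0, -0.08],
    [0, 0, -0.11],
  ],
  spin=[0, 0, 0, 0, 0],
  grip=[0.45, 0.45, 0.45, 0.45, 0.45],
)

```text
time_s: 21.98
tcp_pos: [0.6416, -0.1724, 0.1678]
ee_rot: [[0.099, -0.995, -0.001], [-0.995, -0.099, -0.0], [0.0, 0.001, -1.0]]
wrist_force: [-0.2, 0.6, -0.1]
gripper_width: 0.549
gripper_force: 0.0
```

```bash
python3 - <<'E'
from h import *
s=sense();c=capture('wrist');heads(wristcloud(c,s),(('S0',.646,-.222,.09),('S1',.641,-.172,.09)))
plan(((.653,.187,.19),-70,4))
E
```

```text
S0 770 [ 646.7 -222.1] mean [ 646.6 -222.3   90.1]
S1 718 [ 641.8 -172.4] mean [ 641.5 -173.3   89.9]
t 22.03 at [ 0.6455 -0.1735  0.1759] head -84.26 F [1.6 0.2 5.7] w 0.551 gf 0.0
slide [-0.0895, -0.0109, -0.0035] spin -3.57
slide [-0.0886, -0.0164, -0.0035] spin -3.57
slide [-0.0874, -0.0219, -0.0035] spin -3.57
slide [-0.0859, -0.0273, -0.0035] spin -3.57
```

Both heads sit at 90 mm, flush on the block. Now to the lever, with the fingers shut.

servo_tool(
  slide=[
    [-0.03, -0.004, 0],
    [-0.065, -0.008, 0],
    [-0.1, -0.012, 0],
    [-0.14, -0.017, 0],
    [-0.178, -0.022, 0],
  ],
  spin=[0, 0, 0, 0, 0],
  grip=[1, 1, 1, 1, 1],
)

```text
time_s: 22.45
tcp_pos: [0.646, 0.0085, 0.1668]
ee_rot: [[0.098, -0.995, 0.001], [-0.995, -0.098, 0.0], [-0.0, -0.001, -1.0]]
wrist_force: [0.2, -0.4, 0.4]
gripper_width: 0.257
gripper_force: 0.0
```

servo_tool(
  slide=[
    [-0.038, -0.004, 0],
    [-0.075, -0.008, 0],
    [-0.112, -0.012, 0],
    [-0.15, -0.017, 0],
    [-0.178, -0.022, 0],
  ],
  spin=[-2, -4, -6, -8, -10],
  grip=[1, 1, 1, 1, 1],
)

```text
time_s: 22.87
tcp_pos: [0.6502, 0.1893, 0.1667]
ee_rot: [[0.273, -0.962, 0.001], [-0.962, -0.273, 0.001], [-0.0, -0.001, -1.0]]
wrist_force: [0.1, 0.2, 1.0]
gripper_width: 0.009
gripper_force: 0.0
```

servo_tool(
  slide=[
    [0, 0, 0],
    [0, 0, 0],
    [0, 0, 0],
    [0, 0, 0],
    [0, 0, 0],
  ],
  spin=[0, 0, 0, 0, 0],
  grip=[1, 1, 1, 1, 1],
)

```text
time_s: 23.28
tcp_pos: [0.6506, 0.1849, 0.1667]
ee_rot: [[0.268, -0.963, 0.0], [-0.963, -0.268, -0.0], [0.0, 0.0, -1.0]]
wrist_force: [-0.3, -0.7, 0.7]
gripper_width: 0.008
gripper_force: 0.0
```

```bash
cat >>h.py <<'E'
def lever():
    out=[]
    for cam in('side','top'):
        c=capture(cam)
        print(cam,'pad',[(np.round(d['point'],4).tolist(),round(d['conf'],2)) for d in tip_of('pad',cam)[:2]],'valve',[np.round(d['point'],4).tolist() for d in tip_of('valve',cam)[:1]])
        v,u=np.mgrid[:400,:640];d=c['depth'];X=np.stack([(u-c['cx'])/c['fx']*d,(v-c['cy'])/c['fy']*d,d],-1);W=(X-c['t'])@c['R']
        m=(np.hypot(W[...,0]-.655,W[...,1]-.188)<.03)&(abs(W[...,2]-.105)<.022)&(d>0);q=W[m]*1000
        if len(q):print('  pad pts',len(q),np.percentile(q,[5,50,95],axis=0).round(1).tolist())
        out.append((c,W))
    return out
E
python3 - <<'E'
from h import *
o=lever();plan(((.654,.188,.11),-74,1))
s=sense();c=capture('wrist');W=wristcloud(c,s);tips()
q=W[(np.hypot(W[...,0]-.655,W[...,1]-.188)<.035)&(abs(W[...,2]-.115)<.012)]*1000;print('wrist pad',len(q),np.percentile(q,[5,50,95],axis=0).round(1) if len(q) else 0)
c=o[0][0];cv2.imwrite('pics/s4.png',cv2.resize(c['pixels'][60:210,240:430],None,fx=4,fy=4,interpolation=cv2.INTER_CUBIC))
E
```

```text
side pad [([0.6406, -0.1778, 0.0185], 0.51), ([0.6515, 0.1885, 0.1169], 0.47)] valve [[0.6598, 0.1884, -0.0]]
  pad pts 122 [[637.0, 169.5, 101.3], [652.5, 180.9, 114.0], [680.4, 197.8, 118.7]]
top pad [([0.6558, 0.1882, 0.1186], 0.66)] valve [[0.6533, 0.189, -0.0018]]
  pad pts 55 [[636.4, 179.4, 108.8], [644.9, 191.2, 115.7], [654.8, 202.2, 120.0]]
t 23.58 at [0.6506 0.1858 0.1667] head -74.39 F [ 0.4 -1.2 -0.1] w 0.004 gf 0.0
slide [-0.0012, -0.0038, 0.0567] spin -0.39
finger -1 449 z [-30.8 -12.7 -11.6 -10.5] y [-8.  -0.5] x [ 8.6 11.2]
finger 1 449 z [-31.4 -13.7 -11.9 -10.4] y [0.9 8.2] x [ 8.5 11.2]
wrist pad 2007 [[641.1 173.2 105.3]
 [659.1 185.9 115.2]
 [685.4 198.8 118.1]]
```

View pics/s4.png

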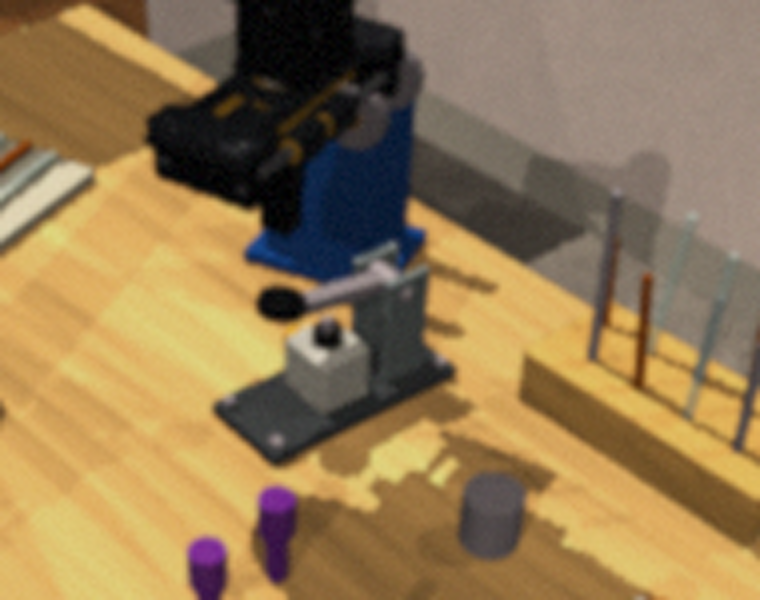

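The side crop shows the shut fingertips at (285,220) above the black pad at (280,302). The lever is up. Descending.

servo_tool(
  slide=[
    [-0.001, -0.005, 0.015],
    [-0.001, -0.005, 0.03],
    [-0.001, -0.005, 0.042],
    [-0.001, -0.005, 0.05],
    [-0.001, -0.005, 0.053],
  ],
  spin=[0, 0, 0, 0, 0],
  grip=[1, 1, 1, 1, 1],
)

```text
time_s: 24.1
tcp_pos: [0.6542, 0.1882, 0.1116]
ee_rot: [[0.27, -0.963, -0.003], [-0.963, -0.27, -0.001], [0.001, 0.003, -1.0]]
wrist_force: [0.3, -0.8, -1.5]
gripper_width: 0.007
gripper_force: 0.0
```

servo_tool(
  slide=[
    [0, 0, 0.001],
    [0, 0, 0.002],
    [0, 0, 0.003],
    [0, 0, 0.004],
    [0, 0, 0.005],
  ],
  spin=[0, 0, 0, 0, 0],
  grip=[1, 1, 1, 1, 1],
)

```text
time_s: 24.52
tcp_pos: [0.6554, 0.1887, 0.1091]
ee_rot: [[0.27, -0.963, 0.001], [-0.963, -0.27, 0.001], [-0.0, -0.001, -1.0]]
wrist_force: [-0.3, 0.6, -0.4]
gripper_width: 0.004
gripper_force: 0.0
```

servo_tool(
  slide=[
    [0, 0, 0.001],
    [0, 0, 0.002],
    [0, 0, 0.003],
    [0, 0, 0.004],
    [0, 0, 0.004],
  ],
  spin=[0, 0, 0, 0, 0],
  grip=[1, 1, 1, 1, 1],
)

```text
time_s: 24.93
tcp_pos: [0.655, 0.1886, 0.1053]
ee_rot: [[0.27, -0.963, 0.0], [-0.963, -0.27, -0.0], [0.0, -0.0, -1.0]]
wrist_force: [-2.3, 0.7, 5.2]
gripper_width: 0.004
gripper_force: 2.3
```

servo_tool(
  slide=[
    [0, 0, 0.002],
    [0, 0, 0.004],
    [0, 0, 0.006],
    [0, 0, 0.008],
    [0, 0, 0.01],
  ],
  spin=[0, 0, 0, 0, 0],
  grip=[1, 1, 1, 1, 1],
)

```text
time_s: 25.35
tcp_pos: [0.6542, 0.1887, 0.0956]
ee_rot: [[0.27, -0.963, -0.001], [-0.963, -0.27, -0.0], [-0.0, 0.001, -1.0]]
wrist_force: [-5.7, 0.7, 8.1]
gripper_width: 0.004
gripper_force: 3.8
```

servo_tool(
  slide=[
    [0, 0, 0.001],
    [0, 0, 0.002],
    [0, 0, 0.003],
    [0, 0, 0.003],
    [0, 0, 0.003],
  ],
  spin=[0, 0, 0, 0, 0],
  grip=[1, 1, 1, 1, 1],
)

```text
time_s: 25.77
tcp_pos: [0.6538, 0.1887, 0.0927]
ee_rot: [[0.27, -0.963, -0.002], [-0.963, -0.27, -0.0], [-0.0, 0.002, -1.0]]
wrist_force: [-6.5, 0.6, 7.7]
gripper_width: 0.009
gripper_force: 4.0
```

```bash
python3 - <<'E'
from h import *
plan();o=lever();plan()
c,W=o[0]
cv2.imwrite('pics/s5.png',cv2.resize(c['pixels'][95:185,280:400],None,fx=6,fy=6,interpolation=cv2.INTER_CUBIC))
s=sense();c=capture('wrist');w=wristcloud(c,s)
ax=np.array([.98,-.2]) 
for nm,P in(('side',W),('top',o[1][1]),('wrist',w)):
    d=P[...,:2]-[.655,.188]
    for r0 in(-18,0,20,35,50,65,80,95):
        al=d@ax*1000;pe=(d@np.array([.2,.98]))*1000
        q=P[(abs(al-r0)<6)&(abs(pe)<14)&(P[...,2]>.085)&(P[...,2]<.125)]*1000
        if len(q)>4:print(nm,r0,len(q),np.percentile(q[:,2],[25,50,75,90]).round(1),np.median(q[:,:2],0).round(1))
E
```

```text
t 25.77 at [0.6538 0.1887 0.0927] head -74.33 F [-6.5  0.6  7.7] w 0.009 gf 4.0
side pad [([0.6555, 0.1918, 0.1024], 0.55)] valve [[0.6551, 0.1877, 0.0034]]
  pad pts 158 [[635.1, 170.4, 91.3], [646.9, 179.3, 103.6], [679.3, 193.7, 122.6]]
top pad [([0.6535, 0.1895, 0.1048], 0.45)] valve [[0.6497, 0.1888, -0.0011]]
  pad pts 24 [[634.1, 178.9, 92.2], [637.4, 187.8, 102.0], [641.4, 198.9, 105.2]]
t 26.07 at [0.6539 0.1887 0.0928] head -74.33 F [-5.9  0.4  8.8] w 0.008 gf 4.0
side -18 35 [100.  103.4 105.1 113.2] [637.3 189.6]
side 0 20 [106.1 111.3 118.1 121.7] [651. 177.]
side 20 21 [90.9 94.7 96.6 96.9] [675.  179.1]
side 35 25 [90.6 96.  96.7 97. ] [689.4 179.4]
side 50 22 [91.9 95.4 97.4 97.8] [703.  177.8]
side 65 20 [92.1 95.9 96.7 97.1] [718.7 176.8]
side 80 29 [88.8 94.5 96.5 98.3] [735.4 173.9]
side 95 34 [ 94.5  97.3  99.9 101.5] [746.7 161.9]
top -18 23 [ 97.8 102.  103.7 105. ] [637.4 188. ]
top 80 20 [ 92.6  97.3  99.3 100.7] [735.9 176.1]
top 95 33 [ 95.3  98.5 101.2 101.8] [748.1 169. ]
wrist -18 22 [ 97.  101.6 102.7 103.4] [638.8 177.8]
wrist 0 519 [104.1 110.6 118.2 122.8] [654.3 178.6]
wrist 20 517 [96.1 96.9 97.4 98. ] [674.8 183.5]
wrist 35 601 [96.1 96.8 97.3 97.7] [689.9 184.1]
wrist 50 562 [95.8 96.6 97.  97.4] [704.9 182.6]
wrist 65 483 [95.6 96.4 96.9 97.3] [719.8 180.6]
wrist 80 566 [ 94.6  96.2  97.  100.2] [735.6 176.2]
wrist 95 897 [ 96.4  99.4 101.1 102.3] [747.7 167.7]
```

View pics/s5.png

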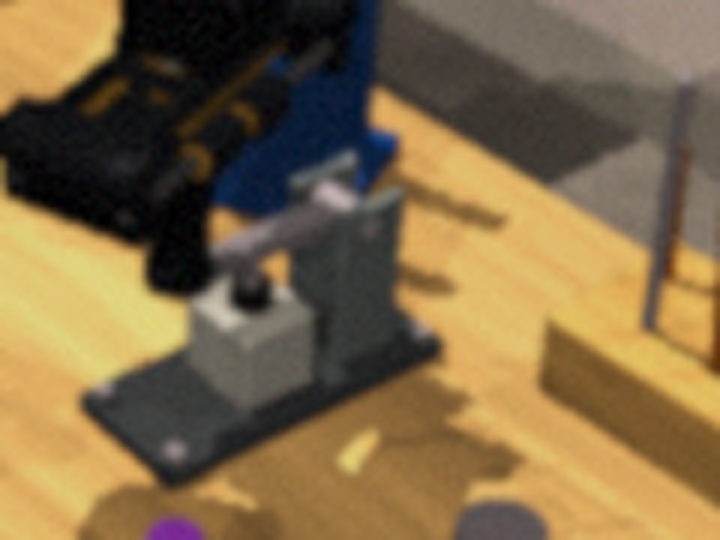

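The side crop shows the fingertips on the pad at (180,270) and the arm nearly level. The arm's slope from wrist depth is about 0.011 rad short of level, so I'll go about 1 mm further.

servo_tool(
  slide=[
    [0, 0, 0.0005],
    [0, 0, 0.001],
    [0, 0, 0.001],
    [0, 0, 0.001],
    [0, 0, 0.001],
  ],
  spin=[0, 0, 0, 0, 0],
  grip=[1, 1, 1, 1, 1],
)

```text
time_s: 26.53
tcp_pos: [0.6538, 0.1887, 0.0919]
ee_rot: [[0.27, -0.963, -0.002], [-0.963, -0.27, -0.0], [-0.0, 0.002, -1.0]]
wrist_force: [-6.1, -0.1, 8.4]
gripper_width: 0.003
gripper_force: 4.3
```

```bash
python3 - <<'E'
from h import *
plan();ax=np.array([.98,-.2])
for k in range(2):
    s=sense();c=capture('wrist');w=wristcloud(c,s);d=w[...,:2]-[.655,.188];al=d@ax*1000;pe=(d@np.array([.2,.98]))*1000
    m=(al>18)&(al<70)&(abs(pe)<14)&(w[...,2]>.0945)&(w[...,2]<.1);x=al[m];z=w[...,2][m]*1000
    print(len(x),'slope',np.polyfit(x,z,1).round(4),'med',[np.median(z[abs(x-r)<6]).round(2) for r in(25,40,55,65)])
heads(w,(('S0',.646,-.222,.09),('S1',.641,-.172,.09)));plan()
E
```

```text
t 26.53 at [0.6538 0.1887 0.0919] head -74.33 F [-6.1 -0.1  8.4] w 0.003 gf 4.3
1984 slope [-2.90000e-03  9.64068e+01] med [np.float64(96.33), np.float64(96.3), np.float64(96.24), np.float64(96.2)]
1970 slope [-3.20000e-03  9.64267e+01] med [np.float64(96.39), np.float64(96.29), np.float64(96.3), np.float64(96.22)]
t 26.63 at [0.6538 0.1887 0.0919] head -74.33 F [-6.5  1.3  8.7] w 0.007 gf 4.3
```

The arm is level within about 0.003 rad and the push is about 8.5 N, as expected at half travel. Handing in.

```bash
python3 -c "
from station import *
print(finish_job())"
```

```text
the job is handed in; nothing more can be done
None
```

I handed the job in at about 27 s: both amber drum-headed stoppers are in the block's bores with their heads flush at 90 mm, and the fingertips are holding the air lever within about 0.003 rad of level at roughly 8.5 N.

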